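# Dock the tint canister and set its dose sleeve

### The arm

A 6-joint arm with a two-finger parallel gripper is mounted at the origin on the work surface. World frame = base frame: x ahead of the robot, y to its left, z up, the work surface at z = 0. Lengths are in m, angles in rad, forces in N, time in s.
With the tool pointing down it reaches from about 0.35 to 0.775 m from the base axis. Payload 5.5 kg.
Tool frame: the origin (TCP) lies at the very end of the fingers, on their centre line; the grasp point (between the pads) lies 19 mm behind it (arm.tcp_to_grasp is the distance from the TCP to the grasp point, in m); z points along the fingers, y is the line along which they close (so a half turn about z gives the same grasp; the last joint's range is limited). The gripper opens to 85 mm and grips with 20 to 120 N. Pads are 22 mm wide; open, the fingers measure 114 mm over their backs; the gripper's body (76 mm by 85 mm) begins 54 mm behind the grasp point. The pads swing forward as they close: fully open they stand 13 mm farther back than shut.
Start: joints at [-1.343, 0.313, 0.046, 1.304, 0, 1.431], TCP at [0.207, -0.537, 0.197] pointing down, gripper open.
Joint ranges: [-2.76, 2.76], [-0.86, 1.69], [-1.03, 1.26], [-2.2, 2.34], [-1.47, 1.5], [-3.14, 3.14]. Speed limits (rad/s): [2.57, 2.57, 3.14, 3.14, 3.14, 3.14].

### API

Orientations are given as [roll, pitch, yaw] about the fixed x, y, z axes, in that order (R = Rz(yaw) Ry(pitch) Rx(roll)).
In Python, from plant import arm, cams gives the robot as it stands. The module is installed in compiled form; this text tells all that it offers.
- The arm moves only by the tool play_rows, never from a script. Its argument "targets" is a list that holds one entry, the list of rows, each a list of 5 numbers: the closure, from -1 (fully open) to 1 (shut), then the shift along the tool's x, y, z in m, then the turn about the tool's z in rad. A call has 1 to 20 rows; each row shifts and turns the commanded pose from where the row before left it, along the tool's axes as they then stand; what a row does not reach is not made up. A row lasts 1/12 s, in which the tool goes at most 41.7 mm and 7.16 degrees, less where a joint would pass 70% of its speed; a pose out of reach is approached as far as the arm can. A call is refused whole if a number of a shift passes 0.0417 or a number of a turn 0.125, either way. A call with a gripper value outside its range is refused whole. The fingers move at their own pace and stop on an object; the grip force is fixed at half the most. Time passes only in rows, so rows that do not move let the fingers close. It gives the time, the measured TCP pose, the force, the opening and the grip force at its end, in the units of the state.
- arm.state(): the state, without advancing time (a new reading comes with each control period).
- cams.get_image(name): name is "scene" or "top"; returns (picture, depth): 480x640x3 uint8, red, green, blue; 480x640 float32, m along the optical axis (not along the pixel's ray), 0 where there is no reading.
- cams.camera_info(name): a dict with "intrinsics" (3x3 intrinsics, pixels), "dist_coeffs" ([k1, k2, p1, p2, k3] as OpenCV has them; the pictures are not rectified), "R" (3x3) and "t" (3): a world point X has camera coordinates R X + t. Camera axes: x right, y down, z forward; pixel columns grow to the right and rows downward; lengths in m; the calibration is good to about 2 mm. A picture is of the moment at which its call begins. camera_info takes no time and is no camera call.
- arm.sign_off(): hands the job in; it is judged then, once.
The state is a dict: "time": time; "q": joint angles; "dq": joint speeds; "tau": joint torques, N m; "tool_pos": TCP position; "tool_rot": TCP orientation; "ft_force": force on the tool from outside, world axes, zero at the start; "torque": the same for the moment, N m; "grip_width": opening from 0.0 (shut) to 1.0 (fully open); "grasp_force": force on a finger pad.
Only numpy, scipy, OpenCV 4.12 (cv2) and the standard library are available. Lean on these libraries where they do the work, as an engineer would, in place of code of your own. Each camera call takes 0.05 s, during which the arm holds its last target. There are 200 camera calls.

### The job

Put the loose magenta tint canister upright into the aluminium rail with its brass butt face towards the fixed yellow canister, slide it up until the two stand flush with no gap, and let go of it. Then take hold of the ribbed dose sleeve on top and turn it to number 5 on the scale, clicked into its notch, with the canister still flush and fully down in the rail. Leave the jar and the paint pots alone.

Things in the scene. Friction and masses are not known exactly. Their poses are not given: they have to be found in the camera images.
- canister: loose magenta tint canister, 0.5 kg: an upright box 64 (its x) x 96 (its y) x 85 mm high with a black top plate and clear side windows; a grey sleeve on the top's centre makes it 120 mm in all. Origin: centre of the underside; z up. Docked, its y axis points the same way as the rail's. Carry it by the 64 mm sides, straddling the sleeve
- butt_face (a point): centre of the canister's brass-plated -y face (a brass strip also runs along that edge of the top), 48 mm from its axis and 42.5 mm above its underside; this face goes against the yellow canister
- scale (a point): centre of the canister's top plate, 85 mm above its underside; axes of the canister. Nine radial marks round the sleeve are numbers 0 to 8, 30 degrees apart, clockwise seen from above: 0 is a wide red mark 120 degrees anticlockwise of +x, 4 lies along +x, 5 is a wide yellow mark 30 degrees clockwise of +x, the others are thin and white
- dose_sleeve (a joint): angle of the dose sleeve in rad: 0 at number 0, growing clockwise seen from above, 0.5236 (30 degrees) a number, so number 5 is 2.618; end stops just past 0 and 8. A sprung detent clicks at each number (about 0.2 N m to pass) and pulls the sleeve into the nearest notch when let go
- sleeve_grip (a point): point on the sleeve's axis, 22 mm above the top plate (107 mm above the canister's underside), the height to grip it at. The sleeve is round, 44 mm in diameter, 34 mm high, grey with black ribs; a white line on its top and side points at the current number
- rail: fixed aluminium channel, 86 (its x) x 270 (its y) mm, open at the top and +y end; floor 8 mm above the table, 67 mm wide between fences that end in outward-sloping lips, 32 mm over the floor. Origin: centre of the underside. A fixed yellow canister of the same size and sleeve (not to be set) fills its -y end, its face at y = -35 mm; from there to y = +135 mm it is free
- seat (a point): on the rail's floor: where the magenta canister's origin belongs when flush (13 mm towards +y from the rail's origin, 8 mm up); its axes are the rail's
- yellow_face (a point): centre of the yellow canister's face (its +y side), which the butt face must touch; 50.5 mm above the table
- jar: bystander: glass jar with a brass lid, 72 mm in diameter, 115 mm high; origin at the underside
- pot_pink: bystander: pink paint pot with white lid, 66 mm in diameter, 75 mm high; origin at the underside
- pot_grey: bystander: dark grey paint pot, 66 mm in diameter, 70 mm high; origin at the underside

How it is judged:
On the way, in this order (a step that is already met when the one before it is completed fails the run):
1. the canister stands in the rail flush against the yellow one, let go, its sleeve not yet set (below 3.5) (y of canister in the frame of seat between -0.003 and 0.0025 m and x of canister in the frame of seat between -0.004 and 0.004 m and z of canister in the frame of seat below 0.003 m and angle between canister's own z axis and vertical below 0.04 rad and y of butt_face in the frame of seat below -0.03 m and angle between the y axis of canister and the y axis of rail, either way round below 0.05 rad and contact force between the fingers and canister below 0.1 N and value of joint dose_sleeve below 1.8326 rad), for 0.2 s.
2. the sleeve is at number 5 (within a quarter of a step) with the canister still flush (y of canister in the frame of seat between -0.003 and 0.0025 m and x of canister in the frame of seat between -0.004 and 0.004 m and z of canister in the frame of seat below 0.003 m and angle between canister's own z axis and vertical below 0.04 rad and y of butt_face in the frame of seat below -0.03 m and angle between the y axis of canister and the y axis of rail, either way round below 0.05 rad and value of joint dose_sleeve between 2.4871 and 2.7489 rad), for 0.2 s.
At the end, for the whole second after the job is handed in: the magenta canister stands upright, fully down in the rail (3 mm, within 4 mm across and 0.05 rad of the rail's direction), butt face to the yellow canister with a gap under 2.5 mm, let go and at rest, and its sleeve rests at number 5 within a quarter of a step (all of step 2 and contact force between the fingers and canister below 0.1 N and linear speed of canister below 0.01 m/s and velocity of joint dose_sleeve between -0.1 and 0.1 rad/s); the robot touches nothing.
It fails at once if the glass jar is moved more than 20 mm (distance of jar from where it was at the start of the episode above 0.02 m).
It fails at once if the pink pot is moved more than 20 mm (distance of pot_pink from where it was at the start of the episode above 0.02 m).
It fails at once if the grey pot is moved more than 20 mm (distance of pot_grey from where it was at the start of the episode above 0.02 m).
It also fails if it takes over 72 s, if anything falls off the work surface, if the arm or the gripper's body presses on something with over 40 N, if the wrist force passes 120 N, or if a joint passes its speed limit or range.

## Working session

There is one attempt and no reset: what is moved stays moved. The work goes in short steps, Python scripts to look and compute and a tool call to move; the robot and the scene stay as the last step left them, time stands still between calls to the robot, and variables do not carry over. Pictures are saved under pics/ and viewed, at most 10 in all, crops included, and the job is handed in when it is done.

Besides the shell and the picture viewer there is one more tool, called after ">>>" as name(argument=value, ...) on one line, values as JSON. play_rows: Moves the arm, as the interface text tells. Its arguments: {"type":"object","properties":{"targets":{"type":"array","items":{"type":"array","items":{"type":"array","items":{"type":"number"}}}}},"required":["targets"]}

```bash
mkdir -p pics; python3 - <<'E'
from plant import arm, cams
import cv2,numpy as np
for n in("scene","top"):
    im,d=cams.get_image(n); cv2.imwrite(f"pics/{n}0.png",im[:,:,::-1]); np.save(f"pics/{n}0.npy",d)
    print(n,cams.camera_info(n))
s=arm.state(); print(s, arm.tcp_to_grasp)
E
```

```text
scene {'intrinsics': array([[488.73092319,   0.        , 320.70708824],
       [  0.        , 488.73092319, 230.2914447 ],
       [  0.        ,   0.        ,   1.        ]]), 'dist_coeffs': array([-0.09243199,  0.        ,  0.        ,  0.        ,  0.        ]), 'R': array([[ 0.76876549,  0.63938152, -0.01381621],
       [ 0.43311241, -0.5364084 , -0.72434775],
       [-0.4705457 ,  0.55086959, -0.68929634]]), 't': array([-0.51922256, -0.1859762 ,  1.16278772])}
top {'intrinsics': array([[516.12720512,   0.        , 316.82137307],
       [  0.        , 516.12720512, 242.73056219],
       [  0.        ,   0.        ,   1.        ]]), 'dist_coeffs': array([-0.02702063,  0.        ,  0.        ,  0.        ,  0.        ]), 'R': array([[ 0.02752683, -0.99946675, -0.01756364],
       [-0.99032374, -0.0248758 , -0.13652869],
       [ 0.13601898,  0.0211519 , -0.99048041]]), 't': array([0.01038508, 0.66588788, 0.96313602])}
{'time': 0.1, 'q': array([-1.34256518e+00,  3.13933403e-01,  4.51065181e-02,  1.30363207e+00,
       -2.25601214e-05,  1.43119783e+00]), 'dq': array([ 1.00212744e-03, -1.42121251e-03,  2.42597727e-03,  9.32463617e-05,
        5.81324511e-04, -1.53020507e-03]), 'tau': array([ 1.75563633e-03, -4.81727135e+01,  2.99242473e+01,  1.28088307e-02,
       -1.45565773e-04,  2.13517438e-06]), 'tool_pos': array([ 0.20663092, -0.53603321,  0.1963992 ]), 'tool_rot': array([-3.13994306e+00, -2.09006408e-04,  3.67829489e-01]), 'ft_force': array([-0.0745381 ,  0.71804332,  0.04275527]), 'torque': array([-0.07744695, -0.02878391, -0.05304811]), 'grasp_force': 0.0, 'grip_width': 1.0052846174649959} 0.0187
```

View pics/top0.png

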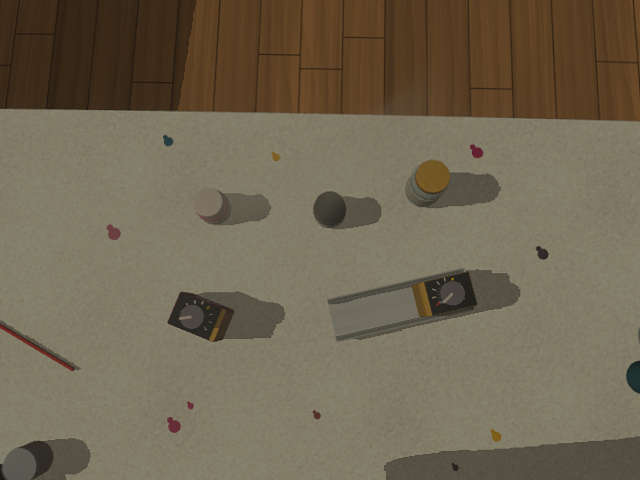

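View pics/scene0.png

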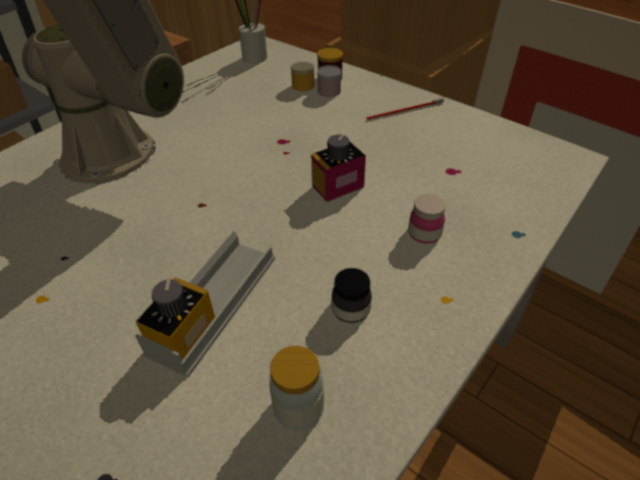

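The top view has the canister at (200,317) with its brass edge to the right at (225,322). The rail's open end is at (330,320) and the yellow canister is at (447,294). In the scene view the arm is clear of all of these. I'll enlarge both.

```bash
python3 - <<'E'
import cv2,numpy as np
im=cv2.imread("pics/top0.png")
a=cv2.resize(im[280:350,155:245],None,fx=6,fy=6,interpolation=cv2.INTER_CUBIC)
b=cv2.resize(im[262:348,320:490],None,fx=4.5,fy=4.5,interpolation=cv2.INTER_CUBIC)
cv2.imwrite("pics/ca.png",a);cv2.imwrite("pics/cb.png",b)
E
```

```text
(no output)
```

View pics/ca.png

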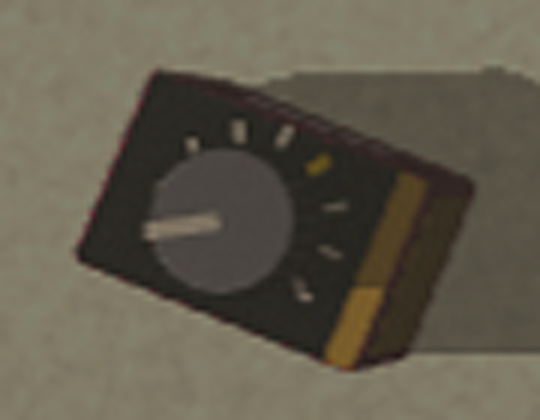

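View pics/cb.png

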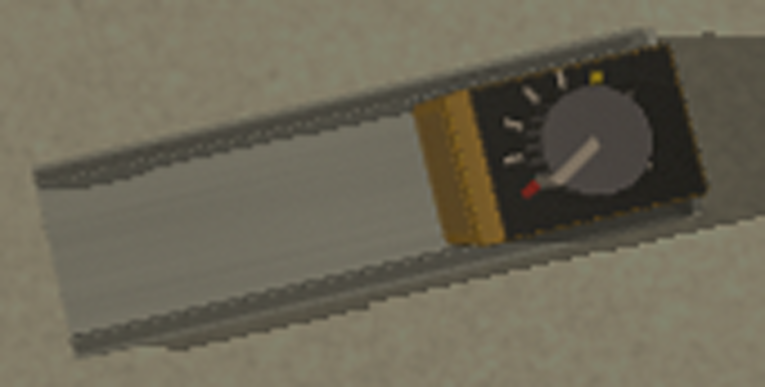

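Canister top corners in the crop: (155,71), (78,257), (352,370) and (430,178). The white line points left, at number 0. The rail's near corners are at (37,172) and (75,355), and the yellow top plate's corners are roughly (665,45), (707,190), (475,245) and (440,100).

```bash
cat > h.py <<'E'
import numpy as np, cv2
from plant import arm, cams
def ray(n,uv,z):
    c=cams.camera_info(n)
    p=cv2.undistortPoints(np.array(uv,float).reshape(-1,1,2),c["intrinsics"],c["dist_coeffs"])[:,0]
    d=np.c_[p,np.ones(len(p))]@c["R"]; o=-c["R"].T@c["t"]
    return o+d*((z-o[2])/d[:,2])[:,None]
def proj(n,X):
    c=cams.camera_info(n); return cv2.projectPoints(np.array(X,float),cv2.Rodrigues(c["R"])[0],c["t"],c["intrinsics"],c["dist_coeffs"])[0][:,0]
def fit(model,w):  # 2D rigid
    m=np.array(model,float);w=w[:,:2];a=m-m.mean(0);b=w-w.mean(0)
    th=np.arctan2((a[:,0]*b[:,1]-a[:,1]*b[:,0]).sum(),(a*b).sum())
    R=np.array([[np.cos(th),-np.sin(th)],[np.sin(th),np.cos(th)]]);t=w.mean(0)-R@m.mean(0)
    return t,th,(w-(m@R.T+t))*1000
E
python3 - <<'E'
from h import *
np.set_printoptions(precision=4,suppress=True)
C=np.array([[155,71],[78,257],[352,370],[430,178]])/6+[155,280]
w=ray("top",C,.085)
# +x = up in image ; y left: TL=(+x,+y),BL=(-x,+y),BR=(-,-),TR=(+,-)
rect=[[.032,.048],[-.032,.048],[-.032,-.048],[.032,-.048]]
print("can",*fit(rect,w))
Y=np.array([[440,100],[475,245],[707,190],[665,45]])/4.5+[320,262]
print("yellow",*fit(rect,ray("top",Y,.093)))
Rl=np.array([[37,172],[75,355],[690,213],[645,30]])/4.5+[320,262]
print("rail",*fit([[.043,.135],[-.043,.135],[-.043,-.135],[.043,-.135]],ray("top",Rl,.04)))
# depth clusters in both cams
for n in("top","scene"):
    d=np.load(f"pics/{n}0.npy");c=cams.camera_info(n)
    v,u=np.nonzero(d);p=cv2.undistortPoints(np.c_[u,v].astype(float).reshape(-1,1,2),c["intrinsics"],c["dist_coeffs"])[:,0]
    X=(np.c_[p,np.ones(len(p))]*d[v,u][:,None]-c["t"])@c["R"]
    for nm,cx,cy in(("can",fit(rect,w)[0][0],fit(rect,w)[0][1]),("yel",*fit(rect,ray("top",Y,.093))[0])):
        near=np.hypot(X[:,0]-cx,X[:,1]-cy)<.075
        for lo,hi in((.075,.105),(.11,.14)):
            k=near&(X[:,2]>lo)&(X[:,2]<hi)
            P=X[k][:,:2].astype(np.float32)
            print(n,nm,lo,k.sum(),np.median(X[k,2]),cv2.minAreaRect(P), P.mean(0))
E
```

```text
can [0.5167 0.2448] -0.34206558846837026 [[-1.7507 -1.0632]
 [ 0.6605 -2.0965]
 [ 1.1504  1.3993]
 [-0.0603  1.7603]]
yellow [ 0.5698 -0.2144] 0.25859014314905776 [[-1.8501 -0.9101]
 [ 1.6977  1.1773]
 [ 1.7058 -0.1544]
 [-1.5533 -0.1128]]
rail [ 0.5496 -0.137 ] 0.25048981725537106 [[-3.3737 -1.5637]
 [ 2.8484  1.6643]
 [ 2.8487  1.3618]
 [-2.3234 -1.4624]]
top can 0.075 1263 0.08584574382716718 ((0.5171524286270142, 0.24577590823173523), (0.0971679538488388, 0.06439920514822006), 69.900634765625) [0.5171 0.2415]
top can 0.11 515 0.12035100183669135 ((0.5171888470649719, 0.24529863893985748), (0.044121649116277695, 0.04523639380931854), 55.59731674194336) [0.517  0.2445]
top yel 0.075 1321 0.0939729818255345 ((0.5709033012390137, -0.21501420438289642), (0.06414719671010971, 0.09739648550748825), 14.442662239074707) [ 0.5698 -0.2101]
top yel 0.11 558 0.12829985650026632 ((0.5707442164421082, -0.2144244760274887), (0.045671962201595306, 0.044728606939315796), 6.7292280197143555) [ 0.5705 -0.2133]
scene can 0.075 893 0.08558793646152862 ((0.5184741020202637, 0.2449100911617279), (0.0981416404247284, 0.06839711219072342), 69.28492736816406) [0.5265 0.2326]
scene can 0.11 310 0.11993108347188927 ((0.5185025930404663, 0.24509064853191376), (0.0442679338157177, 0.045579373836517334), 37.63142013549805) [0.5214 0.2416]
scene yel 0.075 2050 0.092882871531274 ((0.5730388760566711, -0.21614877879619598), (0.06579269468784332, 0.09686224162578583), 14.222840309143066) [ 0.5859 -0.2237]
scene yel 0.11 851 0.12734003524908474 ((0.5723589062690735, -0.21595728397369385), (0.04471886157989502, 0.04700846970081329), 37.44797897338867) [ 0.5773 -0.2188]
```

Depth and corner fits agree. The canister is at about (0.5178, 0.2451) with yaw -0.351. The rail yaw is 0.2505 and the seat is at about (0.547, -0.122). The sleeve is at 0. The tool yaw for the pick is 1.22.

>>> play_rows(targets=[[[-1,0,0,0,-0.1217],[-1,0,0,0,-0.1217],[-1,0,0,0,-0.1217],[-1,0,0,0,-0.1217],[-1,0,0,0,-0.1217],[-1,0,0,0,-0.1217],[-1,0,0,0,-0.1217],[-1,0.035,0.001,0,0],[-1,0.035,0.001,0,0],[-1,0.035,0.001,0,0],[-1,0.035,0.001,0,0],[-1,0.035,0.001,0,0],[-1,0.035,0.001,0,0],[-1,0.035,0.001,0,0],[-1,0.035,0.001,0,0],[-1,0.035,0.001,0,0],[-1,0.035,0.001,0,0],[-1,0.035,0.001,0,0],[-1,0.035,0.001,0,0],[-1,0.035,0.001,0,0]]])

```text
time: 1.77
tool_pos: [0.3754, -0.1121, 0.197]
tool_rot: [-3.142, 0.0, 1.219]
ft_force: [1.0, 0.4, -1.1]
grip_width: 0.998
grasp_force: 0.0
```

>>> play_rows(targets=[[[-1,0.035,0.001,0,0],[-1,0.035,0.001,0,0],[-1,0.035,0.001,0,0],[-1,0.035,0.001,0,0],[-1,0.035,0.001,0,0],[-1,0.035,0.001,0,0],[-1,0.035,0.001,0,0],[-1,0.035,0.001,0,0],[-1,0.035,0.001,0,0],[-1,0.035,0.001,0,0],[-1,0.035,0.001,0,0],[-1,0,0,0,0],[-1,0,0,0,0],[-1,0,0,0,0]]])

```text
time: 2.93
tool_pos: [0.5175, 0.2437, 0.1964]
tool_rot: [-3.14, 0.002, 1.22]
ft_force: [0.4, -0.0, -0.3]
grip_width: 1.001
grasp_force: 0.0
```

```bash
cat >> h.py <<'E'
def go(x,y,yaw):
    s=arm.state();p=s["tool_pos"];r=s["tool_rot"][2];d=np.array([x-p[0],y-p[1]])
    c,n=np.cos(yaw),np.sin(yaw)
    print("t",round(s["time"],2),"pos",p.round(4),"rot",s["tool_rot"].round(4),"turn",round(-(yaw-r),4),"then x,y",(c*d[0]+n*d[1]).round(4),(n*d[0]-c*d[1]).round(4),"q6",s["q"][5].round(2))
E
python3 -c "
from h import *
go(.5178,.2451,1.22)"
```

```text
t 2.93 pos [0.5175 0.2437 0.1964] rot [-3.1403e+00  1.5000e-03  1.2203e+00] turn 0.0003 then x,y 0.0015 -0.0002 q6 2.22
```

>>> play_rows(targets=[[[-1,0.0015,0,0.025,0],[-1,0,0,0.025,0],[-1,0,0,0.025,0],[-1,0,0,0.025,0],[-1,0,0,0.015,0],[-1,0,0,0.01,0],[-1,0,0,0.01,0],[-1,0,0,0.01,0],[-1,0,0,0,0],[-1,0,0,0,0],[1,0,0,0,0],[1,0,0,0,0],[1,0,0,0,0],[1,0,0,0,0],[1,0,0,0,0],[1,0,0,0,0],[1,0,0,0,0],[1,0,0,0,0],[1,0,0,0,0],[1,0,0,0,0]]])

```text
time: 4.6
tool_pos: [0.5186, 0.2458, 0.0531]
tool_rot: [3.141, -0.001, 1.22]
ft_force: [-3.0, 1.4, 6.7]
grip_width: 0.501
grasp_force: 60.2
```

Opening 0.501 doesn't fit a 64 mm box if the scale is linear, so I'll look before lifting.

```bash
python3 - <<'E'
from h import *
im,d=cams.get_image("scene");print(arm.state()["grip_width"],arm.state()["tool_pos"],arm.state()["ft_force"])
cv2.imwrite("pics/s1.png",cv2.resize(im[50:250,230:470,::-1],None,fx=3,fy=3,interpolation=cv2.INTER_CUBIC))
E
```

```text
0.49989153418133614 [0.51861304 0.24579184 0.05306053] [-1.83775836  1.03332888  6.10000109]
```

View pics/s1.png

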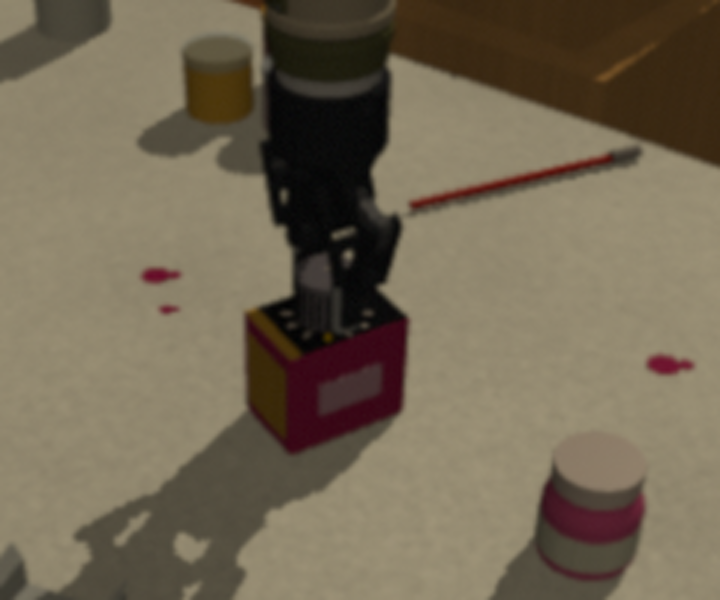

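The fingers are gripping the sleeve (around (325,300) in the crop) above the top plate, and not the 64 mm sides. I need the real fingertip height from depth.

```bash
cat >> h.py <<'E'
def cloud(n):
    im,d=cams.get_image(n);c=cams.camera_info(n)
    v,u=np.nonzero(d);p=cv2.undistortPoints(np.c_[u,v].astype(float).reshape(-1,1,2),c["intrinsics"],c["dist_coeffs"])[:,0]
    return (np.c_[p,np.ones(len(p))]*d[v,u][:,None]-c["t"])@c["R"],im[v,u]
E
python3 - <<'E'
from h import *
np.set_printoptions(precision=4,suppress=True)
X,c=cloud("scene")
q=X[:,:2]-[.5178,.2451];a=-.351
lx=q@[np.cos(a),np.sin(a)];ly=q@[-np.sin(a),np.cos(a)]
k=(abs(lx)<.07)&(abs(ly)<.07)&(X[:,2]>.02)
for z in np.arange(.06,.24,.008):
    m=k&(abs(X[:,2]-z)<.004)
    if m.sum(): print(z.round(3),m.sum(),"lx",np.percentile(lx[m],[2,50,98]),"ly",np.percentile(ly[m],[2,50,98]),c[m].mean(0).round())
for nm,XX in(("s",X),("t",cloud("top")[0])):
    q=np.hypot(*(XX[:,:2]-[.5178,.2451]).T)<.08
    m=q&(abs(XX[:,2]-.085)<.006); print(nm,m.sum(),cv2.minAreaRect(XX[m][:,:2].astype(np.float32)),np.median(XX[m,2]))
s=arm.state();print(s["q"])
E
```

```text
0.06 160 lx [-0.0227  0.0325  0.035 ] ly [-0.0484 -0.0209  0.0442] [59. 21. 22.]
0.068 170 lx [-0.0254  0.0327  0.0355] ly [-0.0485 -0.0196  0.0435] [59. 17. 21.]
0.076 182 lx [-0.0238  0.0325  0.0359] ly [-0.0482 -0.0207  0.0443] [57. 13. 22.]
0.084 575 lx [-0.0273  0.0173  0.0346] ly [-0.0475 -0.0216  0.0455] [39. 22. 17.]
0.092 77 lx [-0.0257  0.0138  0.0305] ly [-0.0464 -0.016   0.0348] [33. 28. 23.]
0.1 74 lx [-0.0085  0.0207  0.0373] ly [-0.0218 -0.0111  0.0049] [24. 22. 20.]
0.108 85 lx [-0.0151  0.0195  0.0376] ly [-0.0218 -0.0115  0.0054] [29. 27. 24.]
0.116 108 lx [-0.0236  0.0177  0.0384] ly [-0.0217 -0.0101  0.0064] [36. 33. 30.]
0.124 165 lx [-0.023  -0.0042  0.0373] ly [-0.0193 -0.0067  0.0189] [49. 44. 41.]
0.132 49 lx [-0.0437 -0.0209  0.0383] ly [-0.0132 -0.0064  0.0075] [22. 21. 19.]
0.14 119 lx [-0.0461  0.0299  0.0559] ly [-0.0134 -0.0088  0.0089] [20. 19. 17.]
0.148 98 lx [-0.051   0.0327  0.0592] ly [-0.0129 -0.0099  0.0102] [19. 18. 16.]
0.156 138 lx [-0.0532  0.0284  0.0609] ly [-0.0168 -0.0098  0.0115] [22. 21. 18.]
0.164 138 lx [-0.0562  0.0243  0.0636] ly [
[... 380 characters left out ...]
.0112 0.0382 0.0437] ly [-0.0115 -0.008   0.0083] [16. 15. 14.]
0.212 50 lx [0.0111 0.0388 0.042 ] ly [-0.0352 -0.0043  0.0104] [16. 16. 14.]
0.22 146 lx [-0.0035  0.0337  0.041 ] ly [-0.0372 -0.0178  0.0227] [16. 15. 14.]
0.228 160 lx [-0.0084  0.0316  0.0409] ly [-0.0383 -0.0193  0.0251] [13. 13. 12.]
0.236 161 lx [-0.0066  0.0332  0.0411] ly [-0.0378 -0.0196  0.0232] [12. 12. 11.]
s 634 ((0.519882321357727, 0.24460673332214355), (0.09690764546394348, 0.06769143790006638), 69.95187377929688) 0.08582355167286426
t 632 ((0.5179762244224548, 0.2437613159418106), (0.09423616528511047, 0.06339327991008759), 70.12680053710938) 0.08638258125439498
[ 0.3024  0.3922 -0.2055  0.9724  0.0006  2.2238]
```

>>> play_rows(targets=[[[-1,0,0,0,0],[-1,0,0,0,0],[-1,0,0,0,0],[-1,0,0,0,0],[-1,0,0,0,0],[-1,0,0,0,0],[-1,0,0,0,0],[-1,0,0,-0.02,0],[-1,0,0,-0.03,0],[-1,0,0,-0.03,0],[-1,0,0,-0.03,0],[-1,0,0,0,0],[-1,0,0,0,0],[-1,0,0,0,0]]])

```text
time: 5.92
tool_pos: [0.5185, 0.2452, 0.1617]
tool_rot: [-3.141, 0.0, 1.22]
ft_force: [-0.0, -0.5, 1.3]
grip_width: 0.998
grasp_force: 0.0
```

```bash
python3 - <<'E'
from h import *
np.set_printoptions(precision=4,suppress=True)
go(.5178,.2451,1.22)
X,c=cloud("scene");a=-.351
im,_=cams.get_image("scene");cv2.imwrite("pics/s2.png",cv2.resize(im[20:250,230:470,::-1],None,fx=2.6,fy=2.6,interpolation=cv2.INTER_CUBIC))
q=X[:,:2]-[.5178,.2451]
lx=q@[np.cos(a),np.sin(a)];ly=q@[-np.sin(a),np.cos(a)]
k=(abs(lx)<.07)&(abs(ly)<.07)
for z in np.arange(.11,.27,.01):
    m=k&(abs(X[:,2]-z)<.005)
    if m.sum(): print(z.round(3),m.sum(),"lx",np.percentile(lx[m],[2,50,98]),"ly",np.percentile(ly[m],[2,50,98]))
E
```

```text
t 5.92 pos [0.5185 0.2452 0.1617] rot [-3.1414  0.0003  1.2196] turn -0.0004 then x,y -0.0004 -0.0006 q6 2.22
0.11 101 lx [-0.0072  0.0172  0.0237] ly [-0.0224 -0.011   0.0168]
0.12 258 lx [-0.0187  0.0027  0.0217] ly [-0.0202 -0.0009  0.0207]
0.21 45 lx [-0.0451 -0.0396  0.0542] ly [-0.0114 -0.0008  0.0099]
0.22 108 lx [-0.0446  0.0468  0.0594] ly [-0.012  -0.0048  0.009 ]
0.23 113 lx [-0.0442  0.0476  0.0601] ly [-0.0117 -0.0043  0.0093]
0.24 119 lx [-0.0444  0.0496  0.0602] ly [-0.0115 -0.0045  0.0087]
0.25 88 lx [-0.0502 -0.0414  0.0597] ly [-0.0134 -0.006   0.0088]
0.26 127 lx [-0.0666  0.0402  0.0684] ly [-0.0138 -0.0111  0.0103]
0.27 173 lx [-0.0681  0.0322  0.0689] ly [-0.0174 -0.0109  0.0088]
```

View pics/s2.png

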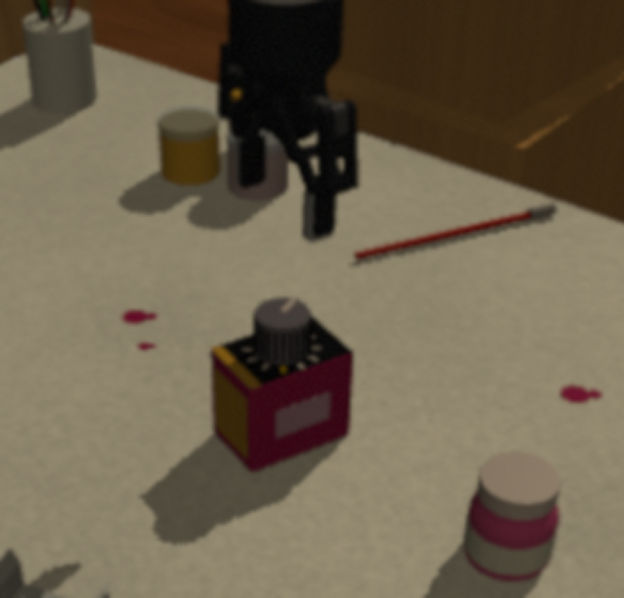

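The open fingertips really are at z≈0.207 while tool_pos z reads 0.162. That puts the tips about 45 mm above the reported TCP when open, and about 35 mm above it at 44 mm. I'll measure this more exactly and read the sleeve.

```bash
python3 - <<'E'
from h import *
np.set_printoptions(precision=4,suppress=True)
a=-.351
X,c=cloud("scene")
q=X[:,:2]-[.5178,.2451];lx=q@[np.cos(a),np.sin(a)];ly=q@[-np.sin(a),np.cos(a)]
for nm,m in(("near",(lx>.035)&(lx<.07)),("far",(lx<-.03)&(lx>-.07))):
    m=m&(abs(ly)<.02)&(X[:,2]>.14); print(nm,np.sort(X[m,2])[[0,3,10,20]],"widest",np.percentile(ly[m&(X[:,2]<.24)],[2,98]))
# undisturbed canister?
for lo,hi in((.075,.1),(.11,.13)):
    m=(np.hypot(lx,ly)<.075)&(X[:,2]>lo)&(X[:,2]<hi);print(cv2.minAreaRect(X[m][:,:2].astype(np.float32)))
im,_=cams.get_image("scene")
for k in range(9):
    b=a+np.radians(120-30*k);print(k,proj("scene",[[.5195+.018*np.cos(b),.245+.018*np.sin(b),.12]])[0])
cv2.imwrite("pics/s3.png",cv2.resize(im[130:200,305:375,::-1],None,fx=7,fy=7,interpolation=cv2.INTER_CUBIC))
E
```

```text
near [0.2088 0.2098 0.2123 0.2154] widest [-0.0122  0.0061]
far [0.2078 0.2092 0.2101 0.2128] widest [-0.0125  0.0101]
((0.5191220045089722, 0.24520206451416016), (0.09770618379116058, 0.06655561178922653), 69.24337768554688)
((0.5194839835166931, 0.24381229281425476), (0.04419653117656708, 0.045320361852645874), 37.34706497192383)
0 [342.5807 135.975 ]
1 [345.9818 137.7284]
2 [347.377  140.1905]
3 [346.3546 142.7144]
4 [343.1476 144.6126]
5 [338.6129 145.3516]
6 [334.0053 144.7203]
7 [330.6002 142.9001]
8 [329.3109 140.4035]
```

View pics/s3.png

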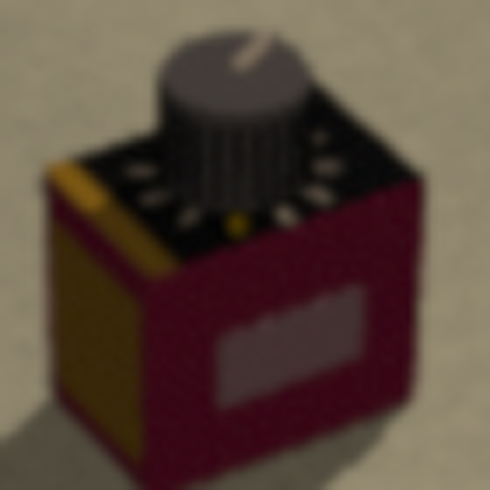

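The line on top points at number 0, at (270,38) in the crop. The tips are +46 mm above the reading when open, and about +40 mm at 64 mm. I'll descend to a reading of about 0.021.

>>> play_rows(targets=[[[-1,0,0,0.025,0],[-1,0,0,0.025,0],[-1,0,0,0.025,0],[-1,0,0,0.025,0],[-1,0,0,0.01,0],[-1,0,0,0.01,0],[-1,0,0,0.01,0],[-1,0,0,0.005,0],[-1,0,0,0.005,0],[-1,0,0,0,0],[-1,0,0,0,0],[-1,0,0,0,0]]])

```text
time: 7.12
tool_pos: [0.5194, 0.2455, 0.023]
tool_rot: [3.14, -0.001, 1.22]
ft_force: [-0.3, -0.3, -0.5]
grip_width: 1.002
grasp_force: 0.0
```

>>> play_rows(targets=[[[1,0,0,0,0],[1,0,0,0,0],[1,0,0,0,0],[1,0,0,0,0],[1,0,0,0,0],[1,0,0,0,0],[1,0,0,0,0],[1,0,0,0,0]]])

```text
time: 7.78
tool_pos: [0.5187, 0.2457, 0.0231]
tool_rot: [3.141, -0.001, 1.22]
ft_force: [-1.8, 1.3, 5.6]
grip_width: 0.738
grasp_force: 68.8
```

>>> play_rows(targets=[[[1,0,0,-0.01,0],[1,0,0,-0.02,0],[1,0,0,-0.025,0],[1,0,0,-0.025,0],[1,0,0,0,0],[1,0,0,0,-0.12],[1,0,0,0,-0.12],[1,0,0,0,-0.12],[1,0,0,0,-0.12],[1,0,0,0,-0.12],[1,0,0,0,0]]])

```text
time: 8.7
tool_pos: [0.5178, 0.2449, 0.1007]
tool_rot: [-3.139, 0.0, 1.823]
ft_force: [1.0, 0.3, -4.9]
grip_width: 0.732
grasp_force: 67.7
```

>>> play_rows(targets=[[[1,-0.0278,-0.0053,0,0],[1,-0.0278,-0.0053,0,0],[1,-0.0278,-0.0053,0,0],[1,-0.0278,-0.0053,0,0],[1,-0.0278,-0.0053,0,0],[1,-0.0278,-0.0053,0,0],[1,-0.0278,-0.0053,0,0],[1,-0.0278,-0.0053,0,0],[1,-0.0278,-0.0053,0,0],[1,-0.0278,-0.0053,0,0],[1,-0.0278,-0.0053,0,0],[1,-0.0278,-0.0053,0,0],[1,0,0,0,0],[1,0,0,0,0],[1,0,0,0,0]]])

```text
time: 9.95
tool_pos: [0.5385, -0.0934, 0.1014]
tool_rot: [-3.14, -0.001, 1.817]
ft_force: [-0.1, 0.0, -5.5]
grip_width: 0.735
grasp_force: 67.8
```

```bash
python3 - <<'E'
from h import *
np.set_printoptions(precision=4,suppress=True)
go(.5396,-.0929,1.8213); print(arm.state()["grip_width"],arm.state()["ft_force"])
for n in("scene","top"):
    X,c=cloud(n);P=arm.state()["tool_pos"][:2]
    q=np.hypot(*(X[:,:2]-P).T)<.07
    print(n,"zmin",)
    for lo in np.arange(.03,.2,.01):
        m=q&(X[:,2]>lo)&(X[:,2]<=lo+.01);
        if m.sum()>20:print(lo.round(2),m.sum(),X[m].mean(0),c[m].mean(0).round())
    im,_=cams.get_image(n);cv2.imwrite(f"pics/{n}4.png",im[:,:,::-1])
a=cv2.resize(cv2.imread("pics/scene4.png")[150:380,110:310],None,fx=2.5,fy=2.5);b=cv2.resize(cv2.imread("pics/top4.png")[230:350,310:490],(500,575) if 0 else None,fx=2,fy=2)
o=np.zeros((575,500+360,3),np.uint8);o[:,:500]=a;o[:240,500:]=b
cv2.imwrite("pics/v4.png",cv2.resize(o,None,fx=.93,fy=.93))
E
```

```text
t 9.95 pos [ 0.5385 -0.0934  0.1014] rot [-3.1402 -0.0012  1.8171] turn -0.0042 then x,y 0.0002 0.0012 q6 1.01
0.7351589671219736 [-0.1114  0.0267 -5.4804]
scene zmin
0.03 207 [ 0.5525 -0.1055  0.0359] [96. 91. 78.]
0.04 22 [ 0.5664 -0.1009  0.0408] [115. 109.  93.]
0.08 262 [ 0.5644 -0.1106  0.0852] [69. 33. 37.]
0.09 286 [ 0.5636 -0.1107  0.095 ] [64. 25. 21.]
0.1 299 [ 0.5641 -0.1108  0.1049] [65. 31. 23.]
0.11 306 [ 0.5641 -0.1114  0.115 ] [67. 39. 28.]
0.12 326 [ 0.5637 -0.1101  0.1251] [67. 39. 28.]
0.13 281 [ 0.5638 -0.1148  0.135 ] [64. 34. 23.]
0.14 281 [ 0.5636 -0.1216  0.145 ] [62. 31. 19.]
0.15 321 [ 0.5645 -0.1214  0.1551] [54. 20. 25.]
0.16 930 [ 0.5511 -0.1184  0.1639] [38. 26. 15.]
0.17 226 [ 0.5486 -0.1046  0.175 ] [26. 24. 22.]
0.18 261 [ 0.544  -0.1052  0.1855] [23. 21. 20.]
0.19 605 [ 0.5477 -0.1008  0.1959] [28. 25. 24.]
top zmin
0.03 140 [ 0.5466 -0.0542  0.036 ] [84. 81. 70.]
0.04 42 [ 0.5371 -0.0597  0.0411] [97. 94. 81.]
0.16 429 [ 0.5364 -0.0541  0.1643] [51. 41. 37.]
0.19 47 [ 0.5839 -0.0741  0.1959] [48. 47. 40.]
```

View pics/v4.png

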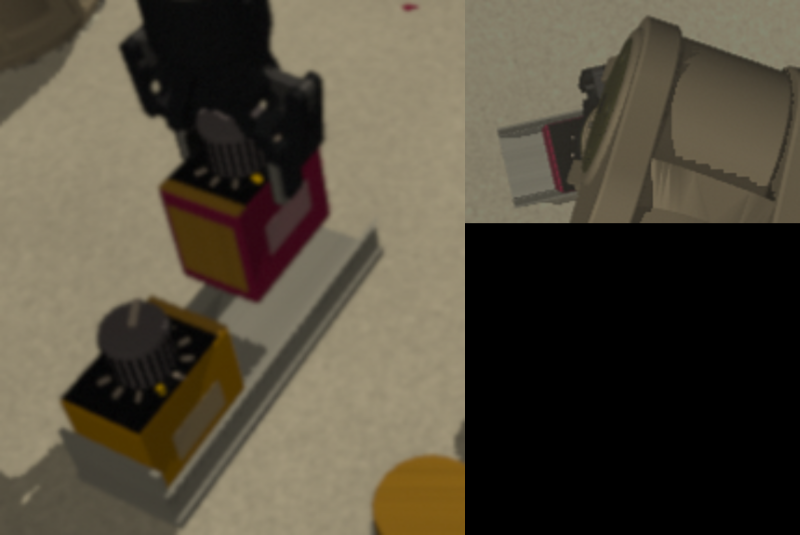

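The canister hangs level over the rail with brass at (205,240) facing the yellow one. Next I'll measure its side and face relative to the yellow canister with the same camera.

```bash
cat > rel.py <<'E'
from h import *
import sys
np.set_printoptions(precision=4,suppress=True)
def rel(ztop,cx,cy,n=3):
    Xs=[cloud("scene")[0] for _ in range(n)];X=np.vstack(Xs)
    a=.2505;o=np.array([.5725,-.216])
    q=X[:,:2]-o;lx=q@[np.cos(a),np.sin(a)];ly=q@[-np.sin(a),np.cos(a)];z=X[:,2]
    def line(m,u,v): # robust fit v = p*u+r
        u,v=u[m],v[m];k=np.ones(len(u),bool)
        for _ in range(5):
            p=np.polyfit(u[k],v[k],1);r=v-np.polyval(p,u);k=abs(r)<max(.0008,2*r[k].std()) 
        return p,k.sum()
    # yellow +x side, z .055-.085 ; +y face z
    py,k1=line((abs(ly)<.04)&(abs(lx-.032)<.006)&(z>.05)&(z<.088),ly,lx)
    q=np.array([cx,cy])-o;gx=q@[np.cos(a),np.sin(a)];gy=q@[-np.sin(a),np.cos(a)]
    pm,k2=line((abs(ly-gy)<.04)&(abs(lx-gx-.032)<.006)&(z>ztop-.035)&(z<ztop-.005),ly,lx)
    print("yellow side: slope,off",py,k1,"magenta side",pm,k2)
    print("yaw err magenta-yellow (ccw+)",-(pm[0]-py[0]),"x offset at magenta centre",np.polyval(pm,gy)-np.polyval(py,gy),"rail yaw",a-py[0])
    ms=(abs(lx-gx)<.045)&(abs(ly-gy)<.06)&(abs(z-ztop)<.004)
    my=(abs(lx)<.045)&(abs(ly)<.06)&(abs(z-.093)<.004)
    for nm,m in(("mag",ms),("yel",my)):
        print(nm,"top z",np.median(z[m]),"-y edge",np.percentile(ly[m],1),"+y edge",np.percentile(ly[m],99),m.sum())
    A=np.c_[lx[ms],ly[ms],np.ones(ms.sum())];print("tilt",np.linalg.lstsq(A,z[ms],rcond=None)[0][:2])
E
python3 -c "
from rel import *
rel(.1645,.540,-.093)"
```

```text
yellow side: slope,off [-0.0074  0.0314] 1865 magenta side [-0.0157  0.0338] 762
yaw err magenta-yellow (ccw+) 0.008317666430773554 x offset at magenta centre 0.0012785018815260063 rail yaw 0.2579008006388256
mag top z 0.16418458035722103 -y edge 0.07834626180846345 +y edge 0.15606755831604935 2653
yel top z 0.09326080962632716 -y edge -0.047673340208424626 +y edge 0.047017888350562344 4410
tilt [-0.0057  0.0233]
```

>>> play_rows(targets=[[[1,0,-0.001,0.015,0],[1,0,0,0.015,0],[1,0,0,0.01,0],[1,0,0,0.005,0],[1,0,0,0.005,0],[1,0,0,0.005,0],[1,0,0,0.003,0],[1,0,0,0,0],[1,0,0,0,0]]])

```text
time: 11.05
tool_pos: [0.5384, -0.094, 0.0444]
tool_rot: [3.141, 0.0, 1.82]
ft_force: [0.1, 0.6, -5.2]
grip_width: 0.735
grasp_force: 67.8
```

>>> play_rows(targets=[[[1,0,0,0.003,0],[1,0,0,0.003,0],[1,0,0,0.002,0],[1,0,0,0,0],[1,0,0,0,0]]])

```text
time: 11.47
tool_pos: [0.5381, -0.0939, 0.036]
tool_rot: [-3.141, -0.0, 1.82]
ft_force: [-0.1, 0.0, -5.0]
grip_width: 0.734
grasp_force: 67.8
```

>>> play_rows(targets=[[[1,0,0,0.002,0],[1,0,0,0.0015,0],[1,0,0,0.001,0],[1,0,0,0,0],[1,0,0,0,0]]])

```text
time: 11.88
tool_pos: [0.5382, -0.0939, 0.0316]
tool_rot: [-3.141, -0.0, 1.82]
ft_force: [-0.4, 0.7, -5.4]
grip_width: 0.738
grasp_force: 67.8
```

```bash
python3 -c "
from rel import *
go(.5396,-.0929,1.8213);rel(.0942,.539,-.093)"
```

```text
t 11.88 pos [ 0.5382 -0.0939  0.0316] rot [-3.1414 -0.      1.8197] turn -0.0016 then x,y 0.0006 0.0016 q6 1.0
yellow side: slope,off [-0.0072  0.0315] 1830 magenta side [-0.0158  0.0328] 574
yaw err magenta-yellow (ccw+) 0.008587237485676798 x offset at magenta centre 0.0002678144723950379 rail yaw 0.2576695577009219
mag top z 0.09357841276667564 -y edge 0.07766830033348399 +y edge 0.15000563909758913 2369
yel top z 0.09327434864382797 -y edge -0.04772113577813597 +y edge 0.0469083827008351 4408
tilt [-0.0021  0.0237]
```

>>> play_rows(targets=[[[1,-0.005,0,0,0],[1,-0.006,0,0,0],[1,-0.006,0,0,0],[1,-0.005,0,0,0],[1,-0.004,0,0,0],[1,-0.002,0,0,0],[1,0,0,0,0],[1,0,0,0,0]]])

```text
time: 12.7
tool_pos: [0.5451, -0.1212, 0.0316]
tool_rot: [-3.141, -0.0, 1.819]
ft_force: [0.5, -0.3, -5.3]
grip_width: 0.733
grasp_force: 67.8
```

>>> play_rows(targets=[[[1,-0.001,0,0,0],[1,-0.001,0,0,0],[1,0,0,0,0],[1,0,0,0,0]]])

```text
time: 13.03
tool_pos: [0.5457, -0.1229, 0.0317]
tool_rot: [3.142, 0.0, 1.82]
ft_force: [-0.1, 0.4, -5.2]
grip_width: 0.732
grasp_force: 67.8
```

Still no contact force, so I'll go on in 1 mm steps.

>>> play_rows(targets=[[[1,-0.001,0,0,0],[1,0,0,0,0],[1,0,0,0,0]]])

```text
time: 13.28
tool_pos: [0.5456, -0.123, 0.0317]
tool_rot: [-3.142, -0.001, 1.82]
ft_force: [-0.7, 3.9, -2.3]
grip_width: 0.735
grasp_force: 68.1
```

>>> play_rows(targets=[[[1,-0.001,0,0,0],[1,0,0,0,0],[1,0,0,0,0]]])

```text
time: 13.53
tool_pos: [0.5456, -0.123, 0.0317]
tool_rot: [3.142, -0.003, 1.821]
ft_force: [-2.2, 7.8, -1.7]
grip_width: 0.736
grasp_force: 68.4
```

>>> play_rows(targets=[[[1,0,0,0.001,0],[1,0,0,0,0],[1,0,0,0,0]]])

```text
time: 13.78
tool_pos: [0.5456, -0.123, 0.0311]
tool_rot: [3.141, -0.003, 1.821]
ft_force: [-2.1, 9.3, 1.7]
grip_width: 0.736
grasp_force: 68.5
```

>>> play_rows(targets=[[[1,0,0,0.001,0],[1,0,0,0,0],[1,0,0,0,0]]])

```text
time: 14.03
tool_pos: [0.5457, -0.1231, 0.0311]
tool_rot: [3.141, -0.002, 1.821]
ft_force: [-4.0, 9.0, 8.5]
grip_width: 0.739
grasp_force: 69.5
```

```bash
python3 -c "
from rel import *
rel(.093,.548,-.1225)"
```

```text
yellow side: slope,off [-0.0067  0.0315] 1839 magenta side [-0.004  0.031] 587
yaw err magenta-yellow (ccw+) -0.0026120810613274254 x offset at magenta centre -0.00018495497729686602 rail yaw 0.2571607921263427
mag top z 0.09356531293732191 -y edge 0.03736702759781499 +y edge 0.11820318697098128 3024
yel top z 0.09335653709780416 -y edge -0.047523947590702144 +y edge 0.05925854644513195 5168
tilt [-0.0076 -0.0128]
```

The canister is flush (about 9 N against the yellow) and seated on the floor. Letting go, waiting, then rising to sleeve height.

>>> play_rows(targets=[[[-1,0,0,0,0],[-1,0,0,0,0],[-1,0,0,0,0],[-1,0,0,0,0],[-1,0,0,0,0],[-1,0,0,0,0],[-1,0,0,0,0],[-1,0,0,-0.01,0],[-1,0,0,-0.015,0],[-1,0,0,-0.015,0],[-1,0,0,-0.02,0],[-1,0,0,0,0],[-1,0,0,0,0]]])

```text
time: 15.27
tool_pos: [0.5474, -0.1255, 0.0914]
tool_rot: [3.139, 0.002, 1.82]
ft_force: [0.1, 0.2, -0.6]
grip_width: 1.0
grasp_force: 0.0
```

```bash
python3 - <<'E'
from rel import *
rel(.093,.548,-.1225); go(.5457,-.1231,1.821)
X,_=cloud("scene")
for nm,c in(("mag",(.548,-.122)),("yel",(.5725,-.216))):
    m=(np.hypot(*(X[:,:2]-c).T)<.03)&(abs(X[:,2]-.128)<.005)
    print(nm,m.sum(),cv2.minEnclosingCircle(X[m][:,:2].astype(np.float32)),np.median(X[m],0))
im,_=cams.get_image("scene");cv2.imwrite("pics/s5.png",cv2.resize(im[180:380,110:310,::-1],None,fx=3,fy=3,interpolation=cv2.INTER_CUBIC))
E
```

```text
yellow side: slope,off [-0.0068  0.0314] 1774 magenta side [-0.008   0.0315] 1187
yaw err magenta-yellow (ccw+) 0.0012650582023652976 x offset at magenta centre -8.818387952723439e-05 rail yaw 0.25725951410178965
mag top z 0.09338018667342754 -y edge 0.03753318112589087 +y edge 0.13903889271348135 3464
yel top z 0.09333996206897018 -y edge -0.0475136683177881 +y edge 0.059030911956584955 5166
tilt [-0.0091 -0.0126]
t 15.42 pos [ 0.5455 -0.1247  0.0889] rot [-3.1404 -0.0007  1.8197] turn -0.0013 then x,y 0.0015 0.0006 q6 0.95
mag 501 ((0.547875702381134, -0.12384490668773651), 0.023858405649662018) [ 0.5494 -0.1245  0.1275]
yel 645 ((0.5716876983642578, -0.21606822311878204), 0.023963313549757004) [ 0.5744 -0.2176  0.1278]
```

View pics/s5.png

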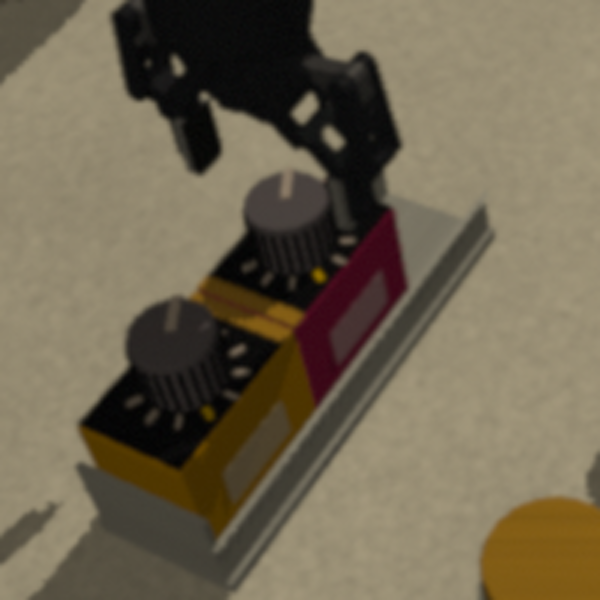

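It's flush and upright, and the sleeve still points at 0 (line at (287,185) in the crop). Now I pre-turn the wrist, lower to sleeve height and grip.

>>> play_rows(targets=[[[-1,0.0007,0.0008,0,0],[-1,0,0,0,-0.1125],[-1,0,0,0,-0.1125],[-1,0,0,0,-0.1125],[-1,0,0,0,-0.1125],[-1,0,0,0,-0.1125],[-1,0,0,0,-0.1125],[-1,0,0,0,-0.1125],[-1,0,0,0,-0.1125],[-1,0,0,0.01,0],[-1,0,0,0.01,0],[-1,0,0,0.005,0],[-1,0,0,0,0],[-1,0,0,0,0]]])

```text
time: 16.68
tool_pos: [0.546, -0.1238, 0.0636]
tool_rot: [-3.141, -0.002, 2.718]
ft_force: [0.4, 0.2, -0.0]
grip_width: 0.997
grasp_force: 0.0
```

```bash
python3 -c "
from h import *
go(.5459,-.1237,1.821+.9);print(arm.state()['ft_force'])"
```

```text
t 16.68 pos [ 0.546  -0.1238  0.0636] rot [-3.1414e+00 -2.0000e-03  2.7185e+00] turn -0.0025 then x,y 0.0001 0.0 q6 0.06
[ 0.43724912  0.23789566 -0.03354821]
```

>>> play_rows(targets=[[[1,0,0,0,0],[1,0,0,0,0],[1,0,0,0,0],[1,0,0,0,0],[1,0,0,0,0],[1,0,0,0,0],[1,0,0,0,0],[1,0,0,0,0],[1,0,0,0,0],[1,0,0,0,0]]])

```text
time: 17.52
tool_pos: [0.5474, -0.1238, 0.0653]
tool_rot: [3.141, 0.001, 2.72]
ft_force: [0.4, 2.8, 4.8]
grip_width: 0.499
grasp_force: 60.7
```

```bash
python3 -c "
from rel import *
rel(.093,.548,-.1225,2)"
```

```text
yellow side: slope,off [-0.0091  0.0314] 1223 magenta side [-0.0087  0.0313] 765
yaw err magenta-yellow (ccw+) -0.0003302223489684824 x offset at magenta centre -9.924855694670026e-05 rail yaw 0.259570119504138
mag top z 0.09349587775041945 -y edge 0.03743065841684424 +y edge 0.14025405042786535 2258
yel top z 0.09336765434994182 -y edge -0.047541111841509186 +y edge 0.05908443762654744 3453
tilt [-0.0154 -0.007 ]
```

>>> play_rows(targets=[[[1,0,0,0,0.06],[1,0,0,0,0.1],[1,0,0,0,0.1],[1,0,0,0,0.1],[1,0,0,0,0.1],[1,0,0,0,0.1],[1,0,0,0,0.1],[1,0,0,0,0.1],[1,0,0,0,0.1],[1,0,0,0,0.1],[1,0,0,0,0.1],[1,0,0,0,0.1],[1,0,0,0,0.1],[1,0,0,0,0],[1,0,0,0,0]]])

```text
time: 18.87
tool_pos: [0.546, -0.123, 0.0651]
tool_rot: [-3.141, -0.001, 1.461]
ft_force: [-2.9, 6.0, 6.9]
grip_width: 0.497
grasp_force: 62.0
```

```bash
python3 -c "
from rel import *
s=arm.state();print(s['tool_rot'],s['q'][5],s['torque'],s['ft_force'])
rel(.093,.548,-.1225,2)"
```

```text
[-3.1405 -0.0013  1.4611] 1.3149193484296373 [1.0422 0.4678 0.4741] [-2.9006  6.0117  6.899 ]
yellow side: slope,off [-0.006   0.0314] 1222 magenta side [0.0252 0.0293] 807
yaw err magenta-yellow (ccw+) -0.031185980268671025 x offset at magenta centre 0.0009043055312153575 rail yaw 0.25652688325234224
mag top z 0.09336299026875568 -y edge 0.037821457764629675 +y edge 0.1401514289869512 2381
yel top z 0.09333319228524505 -y edge -0.0475621840454215 +y edge 0.058948141248231244 3446
tilt [-0.0083 -0.0096]
```

>>> play_rows(targets=[[[1,0,0,0,0.09],[1,0,0,0,0.1],[1,0,0,0,0.1],[1,0,0,0,0.1],[1,0,0,0,0.1],[1,0,0,0,0.1],[1,0,0,0,0.1],[1,0,0,0,0.1],[1,0,0,0,0.1],[1,0,0,0,0.1],[1,0,0,0,0.1],[1,0,0,0,0.1],[1,0,0,0,0.1],[1,0,0,0,0.1],[1,0,0,0,0],[1,0,0,0,0],[1,0,0,0,0]]])

```text
time: 20.38
tool_pos: [0.5449, -0.1222, 0.0651]
tool_rot: [-3.138, 0.002, 0.07]
ft_force: [-5.6, 7.4, 11.4]
grip_width: 0.499
grasp_force: 63.5
```

```bash
python3 - <<'E'
from rel import *
s=arm.state();print(s['tool_rot'],s['q'][5],s['torque'],s['ft_force'])
rel(.093,.548,-.1225,2)
E
```

```text
[-3.1384  0.0024  0.0704] 2.705726444010614 [ 1.5048  0.8363 -0.0277] [-5.6198  7.4143 11.4485]
yellow side: slope,off [-0.0078  0.0315] 1239 magenta side [0.0037 0.0316] 775
yaw err magenta-yellow (ccw+) -0.011504865956501166 x offset at magenta centre 0.001201289019617642 rail yaw 0.25825528396084063
mag top z 0.0934442585470773 -y edge 0.03777773682521206 +y edge 0.14061288215922296 2355
yel top z 0.09336537393750863 -y edge -0.04749847630348421 +y edge 0.05913101058156594 3436
tilt [-0.015  -0.0085]
```

Torque about the sleeve axis is near zero, so it's resting in a notch. Releasing and rising clear.

>>> play_rows(targets=[[[-1,0,0,0,0],[-1,0,0,0,0],[-1,0,0,0,0],[-1,0,0,0,0],[-1,0,0,0,0],[-1,0,0,0,0],[-1,0,0,-0.015,0],[-1,0,0,-0.025,0],[-1,0,0,-0.03,0],[-1,0,0,-0.03,0],[-1,0,0,-0.02,0],[-1,0,0,0,0],[-1,0,0,0,0],[-1,0,0,0,0]]])

```text
time: 21.65
tool_pos: [0.5464, -0.124, 0.1839]
tool_rot: [-3.141, 0.001, 0.07]
ft_force: [-0.1, 0.5, -0.1]
grip_width: 0.995
grasp_force: 0.0
```

```bash
python3 - <<'E'
from rel import *
rel(.093,.548,-.1225)
X,_=cloud("scene")
C=[]
for nm,c in(("mag",(.548,-.122)),("yel",(.5725,-.216))):
    m=(np.hypot(*(X[:,:2]-c).T)<.03)&(abs(X[:,2]-.128)<.005)
    r=cv2.minEnclosingCircle(X[m][:,:2].astype(np.float32));C.append(np.array(r[0]));print(nm,r)
print("dist",np.linalg.norm(C[0]-C[1]))
for k in (3,4,5,6): 
    b=.256+np.radians(120-30*k);print(k,(proj("scene",[[*(C[0]+.018*np.array([np.cos(b),np.sin(b)])),.128]])[0]-[160,190])*6)
im,_=cams.get_image("scene");cv2.imwrite("pics/s6.png",cv2.resize(im[190:290,160:260,::-1],None,fx=6,fy=6,interpolation=cv2.INTER_CUBIC))
E
```

```text
yellow side: slope,off [-0.0061  0.0315] 1782 magenta side [-0.0042  0.032 ] 1174
yaw err magenta-yellow (ccw+) -0.0018962200813760636 x offset at magenta centre 0.0007572192468467097 rail yaw 0.2565718376360961
mag top z 0.09334569011102203 -y edge 0.03750222778501621 +y edge 0.14130927908785754 3840
yel top z 0.09335761006225424 -y edge -0.04758524361545192 +y edge 0.05923308416745062 5186
tilt [-0.0109 -0.0091]
mag ((0.5496780872344971, -0.12316114455461502), 0.02375810593366623)
yel ((0.5726500749588013, -0.21594642102718353), 0.023523220792412758)
dist 0.09558671325083083
3 [343.5098 336.0918]
4 [331.6926 361.8443]
5 [303.859  382.3086]
6 [267.4978 391.6802]
```

View pics/s6.png

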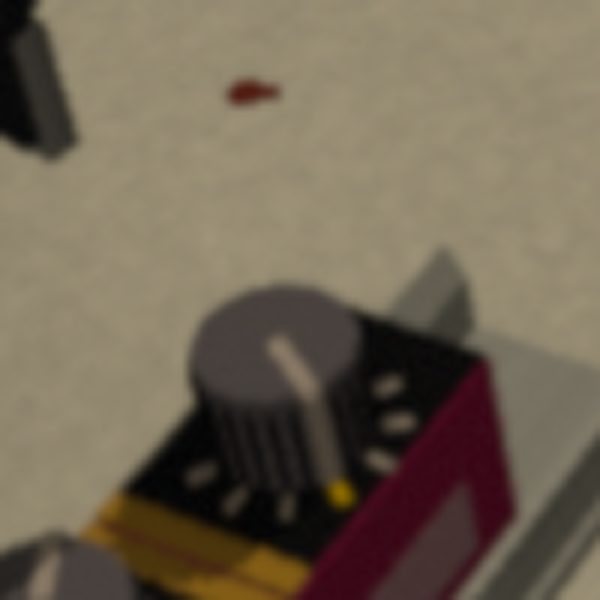

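The white line runs down to the yellow mark for number 5 at (340,490). The canister is flush (sleeve spacing about 96 mm), level and let go, so I'm handing in.

```bash
python3 -c "
from plant import arm
print(arm.sign_off())"
```

```text
the job is handed in; nothing more can be done
None
```

I handed the job in with the magenta canister let go in the rail, flush against the yellow one, and its sleeve clicked in at number 5. The jar and pots were not approached, and the sign-off gave no verdict. The first grasp closed on the sleeve because the fingertips sit higher than the reported TCP, but the sleeve stayed at 0 and I corrected the height before lifting.

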